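Unclip the carry case and pack the charged power packs

TASK

Pack the charged power packs for the shoot: flip both sprung clips off the carry case's lid, lift the lid off, then free every pack from the charger dock by squeezing its snap tab inward while lifting it, and set all the packs on the floor of the case. Finally put the lid back on so that it sits flat and fully home; the clips may stay open, and the note block and the card reader must be left where they are.

Things in the scene. Friction and masses are not known exactly. Their poses are not given: they have to be found in the camera images.
- dock: charger dock, fixed, black, 94 (x) x 236 (y) mm; origin on the desk under the middle bay, z up. Bays at y = -72, 0, +72 mm (x = 0) in its frame; packs stand 8 mm above the desk, in fences (18 mm high, at +x 30 mm). A rail along its -x side has a lip (26 to 31 mm above the desk, x = -44 to -23.5 mm) over the packs' barbs: keep fingertips above 33 mm
- case: carry case, fixed, aluminium, 116 (x) x 220 (y) x 80 mm high outside, walls and floor 4 mm thick (inside 108 x 212 mm: three packs fit in a row at y = -70, 0, +70 mm, their x along the case's x); origin under the centre of its floor, 3 mm above the desk (feet), z up. An open laptop, its screen under 0.4 m high, stands left of the work, and the desk ends at world y = -0.38 m
- lid: loose lid of the case, a plate 116 (x) x 220 (y) x 6 mm, 0.2 kg; origin at the centre of the plate's underside, z up. A locating plate 6 mm deep below it drops inside the case walls with 4.5 mm play each side. Home, its origin is 80 mm above the case's, centred, the long sides parallel (either way round); lying on the desk it is at 6 mm
- lid_grip (a point): grip point in the black bar on top of the lid, 34 mm above the lid's origin; axes as the lid's. The bar is 14 mm wide (x), 60 mm long (y), and rises 10 mm above this point and 28 mm below it to the plate's top
- clip_0 (a joint): angle (rad) of the steel bale clip on the case's +y end: 0 closed, its hook over the lid; up to 2.2 swung outward and down. An over-centre spring (about 2 N at the tip starts it) holds it shut below 0.6 and snaps it open beyond 0.6
- clip_1 (a joint): angle of the like clip on the case's -y end, same values
- clip_0_tip (a point): top edge of clip_0's upright tongue (34 mm wide along the case's x). Closed it is 114.5 mm above the case origin, 4 mm beyond the case end; the tongue rises 24 mm above the hook, which reaches 12 mm in over the lid; the hinge is 58 mm below. Push the tongue 45 mm outward from the lid side, above the hook, to flip it. Open, it reaches 60 mm beyond the case end
- clip_1_tip (a point): the same for clip_1 at the -y end
- pack_0_mid (a point): centre of power pack 0 (None if absent), a grey block 38 (its x) x 60 (its y) x 66 mm high, 0.25 kg; z up when standing. Its -x face carries a black snap tab: a press pad 30 mm wide, 7 mm proud, from 2 mm below to 28 mm above this centre; on the same tab a barb 40 mm wide, 9.5 mm proud, 16 to 24 mm below the centre. In the dock its axes are the dock's and this point is 41 mm above the desk
- pack_1_mid (a point): centre of power pack 1 (None if absent), a grey block 38 (its x) x 60 (its y) x 66 mm high, 0.25 kg; z up when standing. Its -x face carries a black snap tab: a press pad 30 mm wide, 7 mm proud, from 2 mm below to 28 mm above this centre; on the same tab a barb 40 mm wide, 9.5 mm proud, 16 to 24 mm below the centre. In the dock its axes are the dock's and this point is 41 mm above the desk
- pack_2_mid (a point): centre of power pack 2 (None if absent), a grey block 38 (its x) x 60 (its y) x 66 mm high, 0.25 kg; z up when standing. Its -x face carries a black snap tab: a press pad 30 mm wide, 7 mm proud, from 2 mm below to 28 mm above this centre; on the same tab a barb 40 mm wide, 9.5 mm proud, 16 to 24 mm below the centre. In the dock its axes are the dock's and this point is 41 mm above the desk
- pack_0_tab (a joint): how far pack 0's snap tab is pressed in (m): 0 out, 0.007 flush; 2 N starts it, 11 N presses it home. Pinch the pack across its x, pad to +x face (45 mm shrinks to 38): this draws the barb from under the dock's lip, and the pack lifts straight up while it stays pinched. Unpressed, the barb holds it
- pack_1_tab (a joint): how far pack 1's snap tab is pressed in (m): 0 out, 0.007 flush; 2 N starts it, 11 N presses it home. Pinch the pack across its x, pad to +x face (45 mm shrinks to 38): this draws the barb from under the dock's lip, and the pack lifts straight up while it stays pinched. Unpressed, the barb holds it
- pack_2_tab (a joint): how far pack 2's snap tab is pressed in (m): 0 out, 0.007 flush; 2 N starts it, 11 N presses it home. Pinch the pack across its x, pad to +x face (45 mm shrinks to 38): this draws the barb from under the dock's lip, and the pack lifts straight up while it stays pinched. Unpressed, the barb holds it
- sticky_notes: note block 76x76x18 mm, bystander: leave it alone; origin under its centre
- card_reader: flat black card reader 54x68x14 mm, bystander: leave it alone; origin under its centre
Things that resemble listed ones, but are neither listed nor needed, are in the scene too. Leave any brown look-alike of the part that bears pack_1_mid alone.

How it is judged:
On the way, in this order (a step that is already met when the one before it is completed fails the run):
1. both clips are flipped off while the lid still lies on the case (value of joint each of clip_0, clip_1 above 1.2 rad and x of lid_grip in the frame of case between -0.008 and 0.008 m and y of lid_grip in the frame of case between -0.008 and 0.008 m and z of lid_grip in the frame of case between 0.11 and 0.1175 m and angle between lid_grip's own z axis and vertical below 0.04 rad), for 0.2 s.
2. the lid is off, its grip more than 8 cm from its fitted place over the case ((z of lid_grip in the frame of case above 0.19 m or horizontal distance between lid_grip and case above 0.08 m)), for 0.2 s.
3. every pack is in the case, on its floor (x of pack_0_mid in the frame of case between -0.055 and 0.055 m and y of pack_0_mid in the frame of case between -0.106 and 0.106 m and z of pack_0_mid in the frame of case between 0 and 0.055 m and x of pack_1_mid in the frame of case between -0.055 and 0.055 m and y of pack_1_mid in the frame of case between -0.106 and 0.106 m and z of pack_1_mid in the frame of case between 0 and 0.055 m and x of pack_2_mid in the frame of case between -0.055 and 0.055 m and y of pack_2_mid in the frame of case between -0.106 and 0.106 m and z of pack_2_mid in the frame of case between 0 and 0.055 m), for 0.3 s.
At the end, for the whole second after the job is handed in: every pack present lies within the case walls with its centre less than 55 mm above the case origin, and the lid is home on the case: within 8 mm of centre, its underside within 4 mm of the rim, tilted less than 0.04 rad (all of step 3 and x of lid_grip in the frame of case between -0.008 and 0.008 m and y of lid_grip in the frame of case between -0.008 and 0.008 m and z of lid_grip in the frame of case between 0.11 and 0.1175 m and angle between lid_grip's own z axis and vertical below 0.04 rad); the robot touches nothing.
It fails at once if the note block is shifted more than 3 cm (distance of sticky_notes from where it was at the start of the episode above 0.03 m).
It fails at once if the card reader is shifted more than 3 cm (distance of card_reader from where it was at the start of the episode above 0.03 m).
Of pack_0, pack_1, pack_2 only 2 to 3 are there at a start; the rules pass over those that are not, and their reading is None.
At some moment in a run one of lid may be knocked a few centimetres aside while the robot is not near it.
Once in a run the grip may slacken for a moment while it holds something.
It also fails if it takes over 208 s, if anything falls off the work surface, if the arm or the gripper's body presses on something with over 40 N, if the wrist force passes 120 N, or if a joint passes its speed limit or range.

ROBOT

A 6-joint arm with a two-finger parallel gripper is mounted at the origin on a cart in front of the work surface, level with it; the furniture and walls round the work are solid. World frame = base frame: x ahead of the robot, y to its left, z up, the work surface at z = 0. Lengths are in m, angles in rad, forces in N, time in s.
With the tool pointing down it reaches from about 0.35 to 0.775 m from the base axis. Payload 7.3 kg.
Tool frame: the origin (TCP) lies midway between the tips of the shut fingers; the grasp point (between the pads) lies 19 mm behind it; z points along the fingers, y is the line along which they close (so a half turn about z gives the same grasp; the last joint's range is limited). The gripper opens to 92 mm and grips with 3 to 60 N. Pads are 19 mm wide; open, the fingers measure 130 mm over their backs; the gripper's body (75 mm by 190 mm) begins 47 mm behind the grasp point.
Start: joints at [1.067, 0.342, 1.524, -0, 1.275, -0.146], TCP at [0.184, 0.492, 0.227] pointing down, gripper open.
Joint ranges: [-2.53, 2.53], [-0.77, 2.02], [0.04, 2.7], [-1, 4.14], [0.28, 2.66], [-3.11, 3.11]. Speed limits (rad/s): [2.57, 2.57, 3.14, 3.14, 3.14, 3.14].

INTERFACE

Orientations are given as [roll, pitch, yaw] about the fixed x, y, z axes, in that order (R = Rz(yaw) Ry(pitch) Rx(roll)).
In Python, from cell import monitor, vision, workorder gives the robot as it stands.
- The arm moves only by the tool move_arm, never from a script. Its argument "rows" is a list of rows, each a list of 5 numbers: the shift along the world's x, y, z in mm, then the turn about the world's z in rad, then the closure, from -1 (fully open) to 1 (shut). A call has 1 to 12 rows; each row shifts and turns the commanded pose from where the row before left it; what a row does not reach is not made up. A row lasts 1/10 s, in which the tool goes at most 50 mm and 8.59 degrees, less where a joint would pass 70% of its speed; a pose out of reach is approached as far as the arm can. A call is refused whole if a number of a shift passes 50 or a number of a turn 0.15, either way. A call with a gripper value outside its range is refused whole. The fingers move at their own pace and stop on an object; "newtons" is the grip in N (left out, the last holds). Time passes only in rows, so rows that do not move let the fingers close. It gives the time, the measured TCP pose, the force, the opening and the grip force at its end, in the units of the state.
- monitor.observe(): the state, without advancing time (a new reading comes with each control period).
- vision.read_camera(name): name is "scene" or "top" or "wrist"; returns the picture (400x640x3 uint8, red, green, blue); there is no depth.
- vision.get_calibration(name): a dict with "K" (3x3 intrinsics, pixels), "k1" (the pictures are not rectified: a ray, as slopes to the right and down, at radius r is drawn at 1 + k1 r^2 times it, then the intrinsics apply), "T" (4x4, takes a point from camera to world coordinates); the wrist camera has in their place "mount" (4x4, takes a point from camera to tool coordinates, whose origin is the TCP and whose axes are the flange's). Camera axes: x right, y up, looking along -z (the intrinsics and any distortion apply to the point x, -y, -z); pixel columns grow to the right and rows downward; lengths in m; the calibration is good to about 2 mm. A picture is of the moment at which its call begins: read the wrist's pose just before it. get_calibration takes no time and is no camera call.
- workorder.hand_in(): hands the job in; it is judged then, once.
The state is a dict: "time": time; "qpos": joint angles; "qvel": joint speeds; "joint_efforts": joint torques, N m; "tool_pos": TCP position; "tool_rot": TCP orientation; "contact_force": force on the tool from outside, world axes, zero at the start; "torque": the same for the moment, N m; "opening": finger opening in m; "grip_force": force on a finger pad.
Only numpy, scipy, OpenCV 4.12 (cv2) and the standard library are available. Lean on these libraries where they do the work, as an engineer would, in place of code of your own. Each camera call takes 0.05 s, during which the arm holds its last target. There are 200 camera calls.

## Working session

There is one attempt and no reset: what is moved stays moved. The work goes in short steps, Python scripts to look and compute and a tool call to move; the robot and the scene stay as the last step left them, time stands still between calls to the robot, and variables do not carry over. Pictures are saved under pics/ and viewed, at most 14 in all, crops included, and the job is handed in when it is done.

Besides the shell and the picture viewer there is one more tool, called by a JSON object that holds its "api" and its "payload", one argument or row to a line. move_arm: Moves the arm, as the interface text tells. Its arguments: {"type":"object","properties":{"rows":{"type":"array","items":{"type":"array","items":{"type":"number"}}},"newtons":{"type":"number"}},"required":["rows"]}

```bash
mkdir -p pics; ls
cat > h.py <<'E'
import numpy as np, cv2
from cell import monitor, vision, workorder
from scipy.spatial.transform import Rotation as R
def pose():
    s=monitor.observe(); T=np.eye(4); T[:3,:3]=R.from_euler('xyz',s['tool_rot']).as_matrix(); T[:3,3]=s['tool_pos']; return T
def grab(name,fn=None):
    c=vision.get_calibration(name)
    T=np.array(c['T']) if 'T' in c else pose()@np.array(c['mount'])
    im=vision.read_camera(name)
    if fn: cv2.imwrite('pics/'+fn,im[:,:,::-1])
    np.savez('cal_'+name,K=c['K'],k1=c['k1'],T=T)
    return im,(np.array(c['K']),c['k1'],T)
def ray(cal,u,v):
    K,k1,T=cal
    p=cv2.undistortPoints(np.array([[[u,v]]],float),K,np.array([k1,0,0,0,0.]))[0,0]
    return T[:3,3],T[:3,:3]@np.array([p[0],-p[1],-1])
def onz(cal,u,v,z):
    o,d=ray(cal,u,v); return o+d*(z-o[2])/d[2]
def proj(cal,P):
    K,k1,T=cal; q=T[:3,:3].T@(np.asarray(P)-T[:3,3]); x,y=q[0]/-q[2],-q[1]/-q[2]
    f=1+k1*(x*x+y*y); return K[0,0]*x*f+K[0,2],K[1,1]*y*f+K[1,2]
def load(name):
    d=np.load(f'cal_{name}.npz'); return d['K'],float(d['k1']),d['T']
E
python3 - <<'E'
from h import *
s=monitor.observe(); print({k:np.round(v,3) for k,v in s.items()})
for n in ('scene','top','wrist'):
    im,c=grab(n,n+'0.png'); print(n,np.round(c[2],3).tolist(),c[0][0],c[1])
E
```

```text
pics
{'time': np.float64(0.0), 'qpos': array([ 1.067,  0.343,  1.525,  0.   ,  1.275, -0.146]), 'qvel': array([-0.   ,  0.   ,  0.   , -0.   , -0.001,  0.   ]), 'joint_efforts': array([  0.   , -43.125, -24.421,   0.072,   0.056,  -0.   ]), 'tool_pos': array([0.184, 0.491, 0.226]), 'tool_rot': array([-3.14 , -0.   ,  2.784]), 'contact_force': array([-0.045, -0.686,  1.113]), 'torque': array([-0.066,  0.032,  0.012]), 'grip_force': np.float64(0.0), 'opening': np.float64(0.092)}
scene [[0.864, 0.21, -0.457, 0.139], [-0.502, 0.326, -0.801, -0.804], [-0.019, 0.922, 0.387, 0.454], [0.0, 0.0, 0.0, 1.0]] [423.99512635   0.         321.94456138] 0.02544983209725392
top [[-0.0, 0.994, -0.106, 0.386], [-1.0, -0.002, -0.016, -0.103], [-0.016, 0.106, 0.994, 1.436], [0.0, 0.0, 0.0, 1.0]] [494.00929122   0.         317.45466131] -0.0403863295426471
wrist [[0.351, -0.903, -0.249, 0.117], [0.936, 0.338, 0.094, 0.515], [-0.001, -0.266, 0.964, 0.383], [0.0, 0.0, 0.0, 1.0]] [317.28862213   0.         320.56275289] -0.02089883783354773
```

View pics/top0.png

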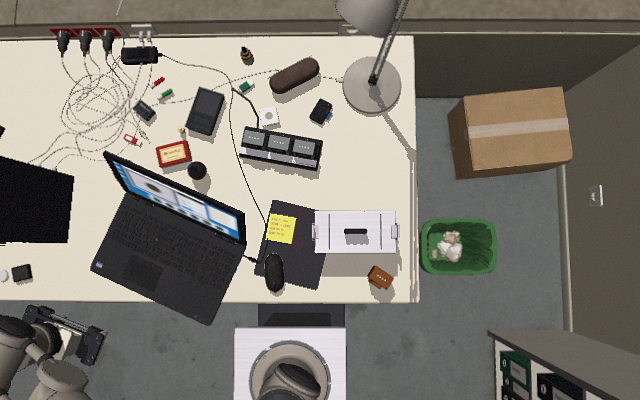

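View pics/scene0.png

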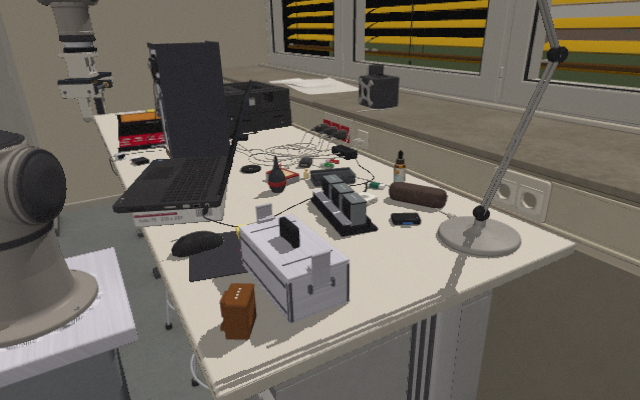

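Run:
```python
from h import *
im=cv2.imread('pics/top0.png'); 
cv2.imwrite('pics/crop1.png',cv2.resize(im[115:300,225:415],None,fx=4,fy=4,interpolation=cv2.INTER_CUBIC)[:600] if 0 else cv2.resize(im[120:300,228:412],None,fx=3.3,fy=3.3,interpolation=cv2.INTER_CUBIC))
```

```text
(no output)
```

View pics/crop1.png

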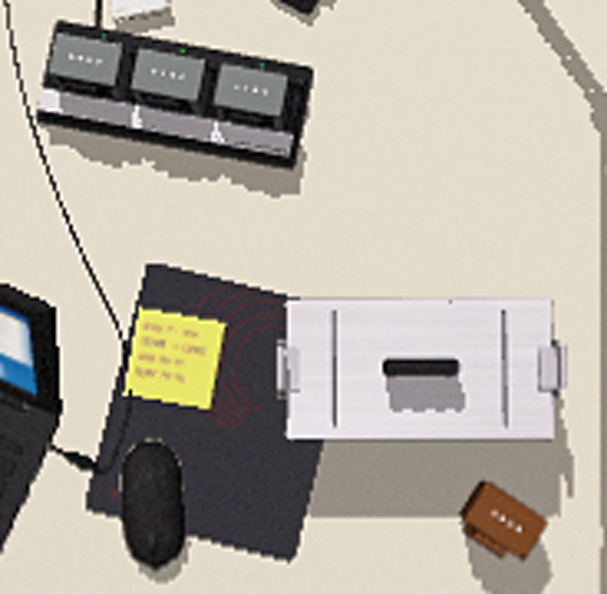

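Run:
```python
from h import *
cal=load('top')
def f(p,z): return onz(cal,(p[0]+.5)/3.3-.5+228,(p[1]+.5)/3.3-.5+120,z)
def quad(n,ps,z):
    q=np.array([f(p,z) for p in ps])[:,:2]; c=q.mean(0)
    d=(q[0]+q[3]-q[1]-q[2])/2; e=(q[0]+q[1]-q[2]-q[3])/2
    print(n,c.round(4),'len',np.linalg.norm(d).round(4),np.linalg.norm(e).round(4),'yaw(y axis dir)',np.degrees(np.arctan2(-d[0],d[1])).round(2),'short',np.degrees(np.arctan2(e[1],e[0])).round(2))
quad('lid',[(287,299),(553,299),(554,439),(287,439)],.089)
quad('A',[(54,35),(124,45),(117,88),(48,79)],.074)
quad('B',[(137,50),(205,58),(199,102),(131,95)],.074)
quad('C',[(219,65),(287,74),(282,117),(213,110)],.074)
print('bar',f((421,367),.127), 'note',f((176,358),.018))
print('dock',[f(p,.0)[:2].round(3) for p in [(60,22),(313,68),(296,165),(36,125)]])
```

```text
lid [ 0.4235 -0.1833] len 0.2194 0.1151 yaw(y axis dir) -0.06 short -0.23
A [0.6852 0.0987] len 0.0602 0.0381 yaw(y axis dir) -8.15 short -7.54
B [0.6723 0.0283] len 0.0584 0.0388 yaw(y axis dir) -6.62 short -7.06
C [ 0.6589 -0.0419] len 0.0587 0.0382 yaw(y axis dir) -6.96 short -6.84
bar [ 0.4238497  -0.18167268  0.127     ] note [0.43488381 0.02457674 0.018     ]
dock [array([0.738, 0.134]), array([ 0.695, -0.095]), array([ 0.607, -0.08 ]), array([0.644, 0.154])]
```

{"api": "move_arm", "payload": {
  "rows": [
    [0,0,50,0,1],
    [0,0,50,0,1],
    [0,0,50,0,1],
    [0,0,50,0,1],
    [0,0,50,0,1],
    [0,0,50,0,1],
    [25,-35,0,-0.135,1],
    [25,-35,0,-0.135,1],
    [25,-35,0,-0.135,1],
    [25,-35,0,-0.135,1],
    [25,-35,0,-0.135,1],
    [25,-35,0,-0.135,1]
  ],
  "newtons": 25
}}

```text
time: 1.35
tool_pos: [0.3344, 0.2802, 0.5266]
tool_rot: [-3.141, 0.0, 1.968]
contact_force: [1.3, 2.0, -0.1]
opening: 0.0016
grip_force: 0.0
```

{"api": "move_arm", "payload": {
  "rows": [
    [11,-47,0,-0.135,1],
    [11,-47,0,-0.135,1],
    [11,-47,0,-0.135,1],
    [11,-47,0,0,1],
    [11,-47,0,0,1],
    [11,-47,0,0,1],
    [11,-47,0,0,1],
    [11,-47,0,0,1],
    [0,0,-50,0,1],
    [0,0,-50,0,1],
    [0,0,-50,0,1],
    [0,0,-50,0,1]
  ]
}}

```text
time: 2.55
tool_pos: [0.4213, -0.0942, 0.3247]
tool_rot: [3.141, 0.0, 1.568]
contact_force: [0.5, -0.5, 0.6]
opening: 0.0006
grip_force: 0.0
```

Run:
```python
from h import *
im,c=grab('wrist','w1.png'); print(monitor.observe()['tool_pos'],np.round(c[2],3).tolist())
for n,P in dict(tip0=(.4235,-.0685,.1175),tip1=(.4235,-.2965,.1175),bar=(.4235,-.1825,.127),c1=(.3655,-.0725,.089),c2=(.4815,-.0725,.089),note=(.435,.0246,.018)).items(): print(n,np.round(proj(c,P)))
```

```text
[ 0.41555828 -0.09176757  0.31461409] [[1.0, 0.003, 0.001, 0.422], [-0.003, 0.964, 0.266, -0.024], [0.0, -0.266, 0.964, 0.482], [0.0, 0.0, 0.0, 1.0]]
tip0 [322. 150.]
tip1 [323. 321.]
bar [322. 245.]
c1 [275. 150.]
c2 [369. 150.]
note [330.  73.]
```

View pics/w1.png

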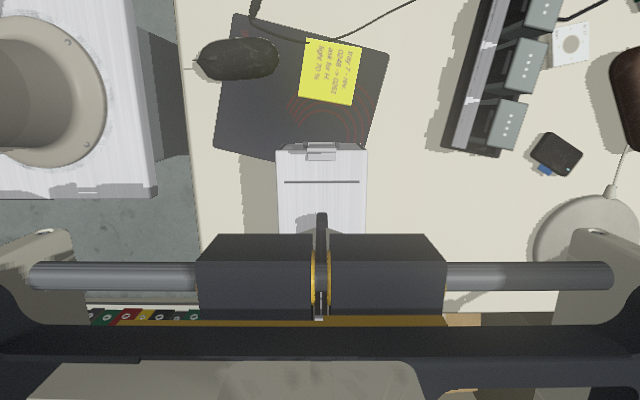

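Run:
```python
from h import *
for i in range(4):
    s=monitor.observe(); print(s['time'],s['tool_pos'],s['qvel'].round(3) if hasattr(s['qvel'],'round') else s['qvel']); vision.read_camera('top')
```

```text
2.6 [ 0.41555828 -0.09176757  0.31461409] [ 0.003  0.027 -0.151  0.     0.276 -0.002]
2.65 [ 0.41708569 -0.09234747  0.31971906] [ 0.004 -0.045 -0.272  0.002  0.125 -0.001]
2.7 [ 0.42022096 -0.09357309  0.32494086] [ 0.003 -0.039 -0.183  0.     0.033  0.001]
2.75 [ 0.42240433 -0.09443006  0.32820861] [ 0.002 -0.026 -0.095 -0.     0.002  0.   ]
```

{"api": "move_arm", "payload": {
  "rows": [
    [0,-8,-40,0,1],
    [0,0,-40,0,1],
    [0,0,-40,0,1],
    [0,0,-40,0,1],
    [0,0,-25,0,1],
    [0,0,-15,0,1],
    [0,0,-10,0,1],
    [0,0,0,0,1],
    [0,0,0,0,1],
    [0,0,0,0,1]
  ]
}}

```text
time: 3.8
tool_pos: [0.4231, -0.1027, 0.1181]
tool_rot: [3.139, 0.001, 1.569]
contact_force: [-0.0, -0.4, -0.6]
opening: 0.0005
grip_force: 0.0
```

{"api": "move_arm", "payload": {
  "rows": [
    [0,0,-14,0,1],
    [0,0,0,0,1],
    [0,12,0,0,1],
    [0,10,0,0,1],
    [0,10,0,0,1],
    [0,10,0,0,1],
    [0,10,0,0,1],
    [0,10,0,0,1],
    [0,6,0,0,1],
    [0,0,0,0,1],
    [0,0,20,0,1],
    [0,0,20,0,1]
  ]
}}

```text
time: 5.0
tool_pos: [0.4215, -0.0342, 0.1429]
tool_rot: [-3.14, -0.0, 1.569]
contact_force: [0.1, -0.2, -0.1]
opening: 0.0004
grip_force: 0.0
```

{"api": "move_arm", "payload": {
  "rows": [
    [0,0,20,0,1],
    [0,-38,0,0,1],
    [0,-38,0,0,1],
    [0,-38,0,0,1],
    [0,-38,0,0,1],
    [0,-38,0,0,1],
    [0,-38,0,0,1],
    [0,0,0,0,1],
    [0,0,-30,0,1],
    [0,0,-15,0,1],
    [0,0,0,0,1],
    [0,0,0,0,1]
  ]
}}

```text
time: 6.2
tool_pos: [0.4219, -0.2619, 0.118]
tool_rot: [-3.141, -0.0, 1.569]
contact_force: [0.2, -1.0, -0.6]
opening: 0.0007
grip_force: 0.0
```

Run:
```python
from h import *
im,c=grab('top'); cv2.imwrite('pics/top1.png',cv2.resize(im[180:300,240:420,::-1],None,fx=3,fy=3))
```

```text
(no output)
```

View pics/top1.png

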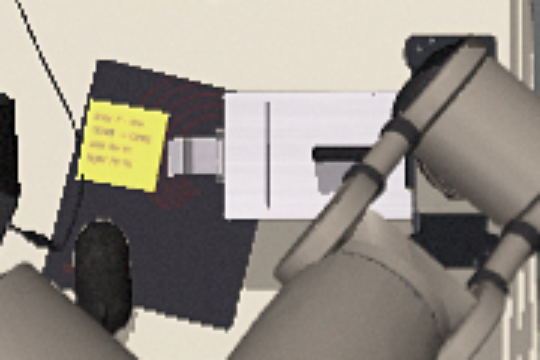

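Clip_0 lies open (crop 170–225, 155), with its tip just short of the note block, and the lid is still in place. Now clip_1.

{"api": "move_arm", "payload": {
  "rows": [
    [0,0,-14,0,1],
    [0,0,0,0,1],
    [0,-12,0,0,1],
    [0,-10,0,0,1],
    [0,-10,0,0,1],
    [0,-10,0,0,1],
    [0,-10,0,0,1],
    [0,-10,0,0,1],
    [0,-8,0,0,1],
    [0,0,0,0,1],
    [0,0,30,0,1],
    [0,0,40,0,1]
  ]
}}

```text
time: 7.45
tool_pos: [0.4208, -0.3311, 0.1726]
tool_rot: [-3.138, -0.004, 1.569]
contact_force: [0.4, -1.0, 0.7]
opening: 0.0007
grip_force: 0.0
```

{"api": "move_arm", "payload": {
  "rows": [
    [0,0,40,0,-0.3],
    [0,38,0,0,-0.3],
    [0,38,0,0,-0.3],
    [0,38,0,0,-0.3],
    [0,38,0,0,-0.3],
    [0,38,0,0,-0.3],
    [0,38,0,0,-0.3],
    [0,38,0,0,-0.3],
    [0,0,0,0,-0.3],
    [0,0,0,0,-0.3],
    [0,0,0,0,-0.3]
  ]
}}

```text
time: 8.55
tool_pos: [0.422, -0.0669, 0.2138]
tool_rot: [3.141, 0.0, 1.568]
contact_force: [0.0, -0.5, 0.1]
opening: 0.0594
grip_force: 0.0
```

Run:
```python
from h import *
im,c=grab('top'); a=cv2.resize(im[180:300,240:420,::-1],None,fx=3,fy=3)
iw,cw=grab('wrist'); b=cv2.resize(iw[:,:,::-1],(540,338)); cv2.imwrite('pics/mix2.png',np.vstack([a[:250],b])); print(pose()[:3,3])
for n,P in dict(bar=(.4235,-.1825,.127),c1=(.3655,-.0725,.089),c2=(.4815,-.0725,.089)).items(): print(n,np.round(np.array(proj(cw,P))*540/640+[0,250]))
```

```text
[ 0.42192111 -0.06721916  0.21370424]
bar [272. 523.]
c1 [219. 414.]
c2 [325. 414.]
```

View pics/mix2.png

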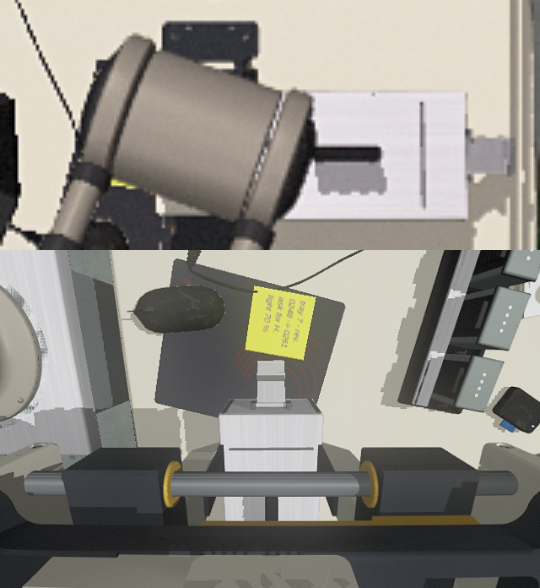

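{"api": "move_arm", "payload": {
  "rows": [
    [0,-40,0,0,-0.3],
    [0,-40,0,0,-0.3],
    [0,-35,0,0,-0.3],
    [0,0,-30,0,-0.3],
    [0,0,-40,0,-0.3],
    [0,0,-25,0,-0.3],
    [0,0,-15,0,-0.3],
    [0,0,-4,0,-0.3],
    [0,0,0,0,-0.3],
    [0,0,0,0,-0.3]
  ]
}}

```text
time: 9.65
tool_pos: [0.4223, -0.1819, 0.1005]
tool_rot: [3.14, 0.001, 1.568]
contact_force: [0.8, 0.5, 0.2]
opening: 0.0597
grip_force: 0.0
```

{"api": "move_arm", "payload": {
  "rows": [
    [0,0,0,0,1],
    [0,0,0,0,1],
    [0,0,0,0,1],
    [0,0,0,0,1],
    [0,0,0,0,1],
    [0,0,0,0,1]
  ],
  "newtons": 30
}}

```text
time: 10.25
tool_pos: [0.4219, -0.1812, 0.0998]
tool_rot: [3.141, 0.0, 1.569]
contact_force: [-0.1, -0.5, -0.7]
opening: 0.0158
grip_force: 0.0
```

{"api": "move_arm", "payload": {
  "rows": [
    [0,0,0,0,1],
    [0,0,0,0,1],
    [0,0,0,0,1],
    [0,0,15,0,1],
    [0,0,30,0,1],
    [0,0,35,0,1],
    [0,0,40,0,1],
    [0,0,0,0,1],
    [0,0,0,0,1]
  ]
}}

```text
time: 11.15
tool_pos: [0.4218, -0.1812, 0.2197]
tool_rot: [3.141, 0.0, 1.569]
contact_force: [-0.2, -0.1, -2.6]
opening: 0.0136
grip_force: 30.0
```

{"api": "move_arm", "payload": {
  "rows": [
    [20,-5,0,0,1],
    [30,-5,0,0,1],
    [30,-5,0,0,1],
    [30,-5,0,0,1],
    [30,-5,0,0,1],
    [13,-3,0,0,1],
    [0,0,-40,0,1],
    [0,0,-40,0,1],
    [0,0,-40,0,1],
    [0,0,-40,0,1],
    [0,0,-15,0,1],
    [0,0,0,0,1]
  ]
}}

```text
time: 12.35
tool_pos: [0.5715, -0.2076, 0.0394]
tool_rot: [-3.132, -0.005, 1.569]
contact_force: [0.7, -0.8, -2.7]
opening: 0.0138
grip_force: 30.0
```

{"api": "move_arm", "payload": {
  "rows": [
    [0,0,0,0,1],
    [0,0,0,0,1],
    [0,0,-10,0,1],
    [0,0,-8,0,1],
    [0,0,0,0,1],
    [0,0,0,0,1],
    [0,0,0,0,1]
  ]
}}

```text
time: 13.05
tool_pos: [0.575, -0.2093, 0.027]
tool_rot: [3.141, 0.0, 1.569]
contact_force: [0.3, 0.3, -1.6]
opening: 0.0139
grip_force: 30.0
```

{"api": "move_arm", "payload": {
  "rows": [
    [0,0,-3,0,1],
    [0,0,0,0,1],
    [0,0,0,0,-0.3],
    [0,0,0,0,-0.3],
    [0,0,0,0,-0.3],
    [0,0,40,0,-0.3],
    [0,0,50,0,-0.3],
    [0,0,50,0,-0.3],
    [20,20,50,-0.06,-0.3],
    [30,30,35,-0.06,-0.3],
    [30,30,0,-0.065,-0.3],
    [0,0,0,0,-0.3]
  ]
}}

```text
time: 14.25
tool_pos: [0.6524, -0.1305, 0.2403]
tool_rot: [3.138, -0.001, 1.387]
contact_force: [-0.7, 0.5, -0.7]
opening: 0.0599
grip_force: 0.0
```

{"api": "move_arm", "payload": {
  "rows": [
    [0,0,0,0,-0.3],
    [0,0,0,0,-0.3],
    [0,0,0,0,-0.3]
  ]
}}

```text
time: 14.55
tool_pos: [0.6488, -0.1355, 0.2389]
tool_rot: [-3.141, 0.0, 1.383]
contact_force: [0.8, -0.3, -0.2]
opening: 0.0602
grip_force: 0.0
```

Run:
```python
from h import *
iw,cw=grab('wrist','w2.png'); print(pose()[:3,3], monitor.observe()['tool_rot'])
for n,P in dict(A=(.6852,.0987,.074),B=(.6723,.0283,.074),C=(.6589,-.0419,.074)).items(): print(n,np.round(np.array(proj(cw,P))))
```

```text
[ 0.64888552 -0.13554327  0.23894618] [-3.14109002e+00  9.42423876e-05  1.38246378e+00]
A [311. -92.]
B [312.   1.]
C [312.  84.]
```

View pics/w2.png

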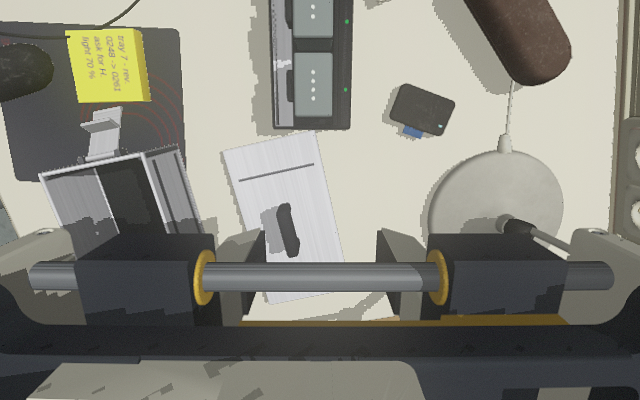

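Pack C's top centre is at (313, 84) against the predicted (312, 84), and the yaw is aligned. All three packs are grey and stand in the dock; the brown block outside is the decoy, so I leave it.

{"api": "move_arm", "payload": {
  "rows": [
    [5,30,0,0,-0.5],
    [5,40,0,0,-0.5],
    [0,23,0,0,-0.5],
    [0,0,-30,0,-0.5],
    [0,0,-40,0,-0.5],
    [0,0,-40,0,-0.5],
    [0,0,-30,0,-0.5],
    [0,0,-20,0,-0.5],
    [0,0,0,0,-0.5],
    [0,0,0,0,-0.5],
    [0,0,0,0,-0.5]
  ],
  "newtons": 35
}}

```text
time: 15.7
tool_pos: [0.6605, -0.0421, 0.081]
tool_rot: [3.138, -0.0, 1.383]
contact_force: [-0.1, 0.5, 0.1]
opening: 0.0688
grip_force: 0.0
```

{"api": "move_arm", "payload": {
  "rows": [
    [-1,0,-20,0,-0.5],
    [0,0,-15,0,-0.5],
    [0,0,-6,0,-0.5],
    [0,0,0,0,-0.5],
    [0,0,0,0,1],
    [0,0,0,0,1],
    [0,0,0,0,1],
    [0,0,0,0,1],
    [0,0,0,0,1],
    [0,0,0,0,1],
    [0,0,0,0,1],
    [0,0,0,0,1]
  ]
}}

```text
time: 16.9
tool_pos: [0.6591, -0.0416, 0.0387]
tool_rot: [3.14, -0.0, 1.384]
contact_force: [0.4, -0.9, 4.3]
opening: 0.0377
grip_force: 35.0
```

{"api": "move_arm", "payload": {
  "rows": [
    [0,0,5,0,1],
    [0,0,10,0,1],
    [0,0,15,0,1],
    [0,0,20,0,1],
    [0,0,30,0,1],
    [0,0,30,0,1],
    [0,0,30,0,1],
    [0,0,20,0,1],
    [0,0,0,0,1],
    [0,0,0,0,1]
  ]
}}

```text
time: 17.9
tool_pos: [0.6582, -0.0415, 0.1981]
tool_rot: [-3.142, 0.0, 1.384]
contact_force: [-0.3, 0.6, -4.6]
opening: 0.0378
grip_force: 35.0
```

{"api": "move_arm", "payload": {
  "rows": [
    [-20,-18,0,0,1],
    [-30,-27,0,0.03,1],
    [-35,-31,0,0.04,1],
    [-35,-31,0,0.04,1],
    [-35,-31,0,0.04,1],
    [-35,-31,0,0.035,1],
    [-28,-25,0,0,1],
    [-18,-17,0,0,1],
    [0,0,0,0,1],
    [0,0,0,0,1],
    [0,0,0,0,1]
  ]
}}

```text
time: 19.0
tool_pos: [0.4227, -0.2518, 0.1974]
tool_rot: [-3.141, -0.001, 1.569]
contact_force: [-0.3, -0.2, -3.7]
opening: 0.0379
grip_force: 35.0
```

{"api": "move_arm", "payload": {
  "rows": [
    [0,0,-30,0,1],
    [0,0,-40,0,1],
    [0,0,-40,0,1],
    [0,0,-25,0,1],
    [0,0,-15,0,1],
    [0,0,-5,0,1],
    [0,0,-3,0,1],
    [0,0,0,0,1],
    [0,0,0,0,1]
  ]
}}

```text
time: 19.9
tool_pos: [0.4221, -0.2518, 0.0434]
tool_rot: [-3.14, 0.001, 1.572]
contact_force: [-15.4, 4.5, 39.8]
opening: 0.0379
grip_force: 35.0
```

{"api": "move_arm", "payload": {
  "rows": [
    [0,0,5,0,1],
    [0,0,0,0,1],
    [0,0,0,0,1]
  ]
}}

```text
time: 20.2
tool_pos: [0.423, -0.252, 0.0446]
tool_rot: [-3.142, -0.0, 1.57]
contact_force: [0.2, 0.0, -3.1]
opening: 0.0375
grip_force: 35.0
```

Run:
```python
from h import *
iw,cw=grab('wrist','w3.png'); s=monitor.observe(); print(s['tool_pos'],s['tool_rot'],s['contact_force'],s['opening'])
for n,P in dict(packtop=(.4225,-.252,.083),rimA=(.3645,-.0725,.083),rimB=(.4805,-.0725,.083)).items(): print(n,np.round(np.array(proj(cw,P))))
it,ct=grab('top'); sc,_=grab('scene')
cv2.imwrite('pics/mix3.png',np.vstack([cv2.resize(iw[:,:,::-1],(480,300)),cv2.resize(sc[190:340,200:440,::-1],(480,300))]))
```

```text
[ 0.42275887 -0.25197784  0.04443755] [-3.14110414e+00 -5.99203830e-04  1.56968696e+00] [-0.24439262  0.39058467 -4.62297868] 0.03767124842174267
packtop [319. 283.]
rimA [ 115. -279.]
rimB [ 519. -281.]
```

View pics/mix3.png

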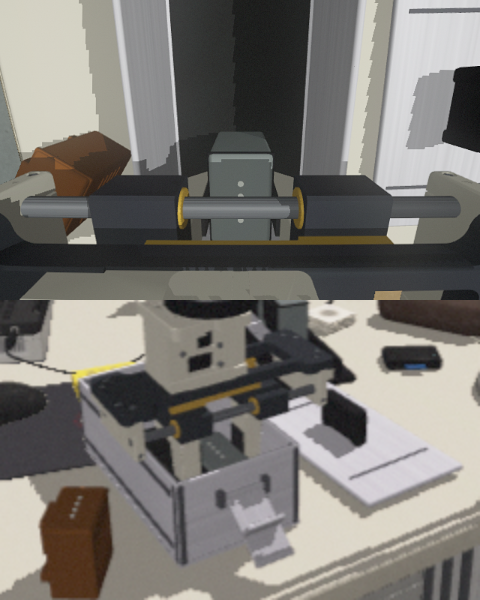

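{"api": "move_arm", "payload": {
  "rows": [
    [0,0,-1,0,1],
    [0,0,0,0,1],
    [0,0,0,0,-0.2],
    [0,0,0,0,-0.2],
    [0,0,0,0,-0.2],
    [0,0,0,0,-0.2],
    [0,0,15,0,-0.2],
    [0,0,30,0,-0.2],
    [0,0,40,0,-0.2],
    [0,0,40,0,-0.2],
    [0,0,35,0,-0.2],
    [0,0,0,0,-0.2]
  ]
}}

```text
time: 21.55
tool_pos: [0.4246, -0.2542, 0.2092]
tool_rot: [3.134, 0.007, 1.569]
contact_force: [-1.3, -0.1, 0.3]
opening: 0.0551
grip_force: 0.0
```

{"api": "move_arm", "payload": {
  "rows": [
    [25,25,0,0,-0.5],
    [40,45,0,-0.04,-0.5],
    [40,45,0,-0.04,-0.5],
    [40,45,0,-0.04,-0.5],
    [40,45,0,-0.04,-0.5],
    [35,40,0,-0.025,-0.5],
    [20,25,0,0,-0.5],
    [9,10,0,0,-0.5],
    [0,0,-40,0,-0.5],
    [0,0,-40,0,-0.5],
    [0,0,0,0,-0.5],
    [0,0,0,0,-0.5]
  ]
}}

```text
time: 22.75
tool_pos: [0.642, -0.0062, 0.1242]
tool_rot: [-3.14, 0.0, 1.383]
contact_force: [0.8, 0.1, 0.4]
opening: 0.0688
grip_force: 0.0
```

{"api": "move_arm", "payload": {
  "rows": [
    [15,17,0,0,-0.5],
    [15,18,0,0,-0.5],
    [0,0,0,0,-0.5],
    [0,0,0,0,-0.5]
  ]
}}

```text
time: 23.15
tool_pos: [0.6732, 0.0292, 0.1264]
tool_rot: [3.138, 0.0, 1.384]
contact_force: [-0.4, -0.3, -0.3]
opening: 0.0692
grip_force: 0.0
```

Run:
```python
from h import *
iw,cw=grab('wrist'); s=monitor.observe(); print(s['tool_pos'],s['tool_rot'])
it,ct=grab('top')
cv2.imwrite('pics/mix4.png',np.vstack([cv2.resize(iw[:,:,::-1],(480,300)),cv2.resize(it[115:300,225:415,::-1],None,fx=1.6,fy=1.6,interpolation=cv2.INTER_CUBIC)[:, :].copy() if 0 else cv2.resize(it[180:300,240:432,::-1],(480,300))]))
```

```text
[0.6727256  0.02885447 0.12593017] [3.13905288e+00 1.22529801e-04 1.38358877e+00]
```

View pics/mix4.png

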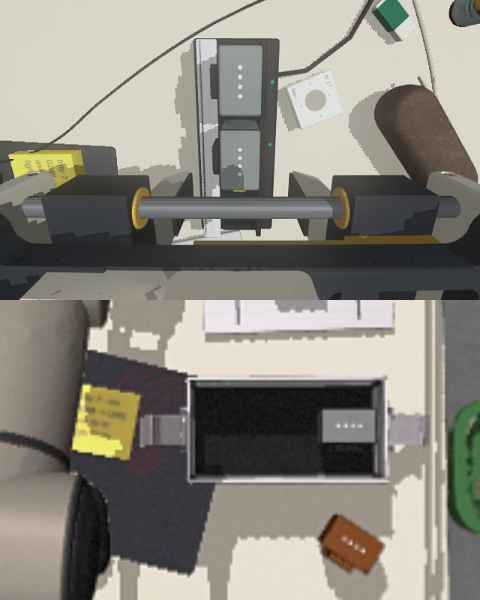

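Pack C stands at the case's -y end (crop 350, 425), and bay C in the dock is empty. Next is pack B.

{"api": "move_arm", "payload": {
  "rows": [
    [0,0,-30,0,-0.5],
    [0,0,-30,0,-0.5],
    [0,0,-18,0,-0.5],
    [0,0,-7,0,-0.5],
    [0,0,0,0,-0.5],
    [0,0,0,0,-0.5],
    [0,0,0,0,1],
    [0,0,0,0,1],
    [0,0,0,0,1],
    [0,0,0,0,1],
    [0,0,0,0,1],
    [0,0,0,0,1]
  ]
}}

```text
time: 24.45
tool_pos: [0.6729, 0.0295, 0.0396]
tool_rot: [3.14, -0.0, 1.384]
contact_force: [0.1, 0.7, 4.3]
opening: 0.0376
grip_force: 35.0
```

{"api": "move_arm", "payload": {
  "rows": [
    [0,0,0,0,1],
    [0,0,0,0,1],
    [0,0,5,0,1],
    [0,0,10,0,1],
    [0,0,15,0,1],
    [0,0,25,0,1],
    [0,0,30,0,1],
    [0,0,30,0,1],
    [0,0,30,0,1],
    [0,0,15,0,1],
    [0,0,0,0,1],
    [0,0,0,0,1]
  ]
}}

```text
time: 25.65
tool_pos: [0.6719, 0.0296, 0.199]
tool_rot: [-3.141, 0.0, 1.384]
contact_force: [-1.0, -0.4, -3.0]
opening: 0.0381
grip_force: 35.0
```

{"api": "move_arm", "payload": {
  "rows": [
    [-15,-12,0,0,1],
    [-34,-29,0,0.03,1],
    [-34,-29,0,0.04,1],
    [-34,-29,0,0.04,1],
    [-34,-29,0,0.04,1],
    [-34,-29,0,0.036,1],
    [-34,-29,0,0,1],
    [-18,-15,0,0,1],
    [-12,-11,0,0,1],
    [0,0,0,0,1],
    [0,0,0,0,1],
    [0,0,0,0,1]
  ]
}}

```text
time: 26.85
tool_pos: [0.4236, -0.1818, 0.1986]
tool_rot: [-3.141, -0.001, 1.57]
contact_force: [0.5, 1.0, -3.1]
opening: 0.0378
grip_force: 35.0
```

{"api": "move_arm", "payload": {
  "rows": [
    [0,0,-30,0,1],
    [0,0,-40,0,1],
    [0,0,-40,0,1],
    [0,0,-25,0,1],
    [0,0,-10,0,1],
    [0,0,-5,0,1],
    [0,0,-2,0,1],
    [0,0,0,0,1],
    [0,0,0,0,1]
  ]
}}

```text
time: 27.75
tool_pos: [0.424, -0.1828, 0.0481]
tool_rot: [3.14, 0.001, 1.57]
contact_force: [-0.9, -0.7, -3.5]
opening: 0.0379
grip_force: 35.0
```

{"api": "move_arm", "payload": {
  "rows": [
    [0,0,-2,0,1],
    [0,0,-1,0,1],
    [0,0,-1,0,1],
    [0,0,0,0,1],
    [0,0,0,0,1]
  ]
}}

```text
time: 28.25
tool_pos: [0.4233, -0.1825, 0.0431]
tool_rot: [3.142, -0.0, 1.57]
contact_force: [0.6, -0.7, -3.0]
opening: 0.0376
grip_force: 35.0
```

{"api": "move_arm", "payload": {
  "rows": [
    [0,0,-2,0,1],
    [0,0,0,0,1],
    [0,0,0,0,-0.2],
    [0,0,0,0,-0.2],
    [0,0,0,0,-0.2],
    [0,0,0,0,-0.2],
    [0,0,15,0,-0.2],
    [0,0,30,0,-0.2],
    [0,0,40,0,-0.2],
    [0,0,40,0,-0.2],
    [0,0,35,0,-0.2],
    [0,0,0,0,-0.2]
  ]
}}

```text
time: 29.45
tool_pos: [0.4256, -0.1838, 0.2058]
tool_rot: [3.133, 0.005, 1.57]
contact_force: [0.4, -1.0, 0.2]
opening: 0.055
grip_force: 0.0
```

{"api": "move_arm", "payload": {
  "rows": [
    [15,16,0,0,-0.5],
    [30,32,0,-0.03,-0.5],
    [30,32,0,-0.03,-0.5],
    [30,32,0,-0.03,-0.5],
    [30,32,0,-0.03,-0.5],
    [30,32,0,-0.03,-0.5],
    [30,32,0,-0.036,-0.5],
    [30,32,0,0,-0.5],
    [23,25,0,0,-0.5],
    [15,17,0,0,-0.5],
    [0,0,0,0,-0.5],
    [0,0,0,0,-0.5]
  ]
}}

```text
time: 30.65
tool_pos: [0.6858, 0.0997, 0.1995]
tool_rot: [-3.14, 0.001, 1.385]
contact_force: [-0.5, -0.1, -0.2]
opening: 0.0689
grip_force: 0.0
```

{"api": "move_arm", "payload": {
  "rows": [
    [0,0,-35,0,-0.5],
    [0,0,-40,0,-0.5],
    [0,0,-40,0,-0.5],
    [0,0,-25,0,-0.5],
    [0,0,-14,0,-0.5],
    [0,0,-6,0,-0.5],
    [0,0,0,0,-0.5],
    [0,0,0,0,-0.5],
    [0,0,0,0,-0.5]
  ]
}}

```text
time: 31.55
tool_pos: [0.6873, 0.0995, 0.0429]
tool_rot: [3.139, -0.001, 1.384]
contact_force: [0.0, 0.5, -1.1]
opening: 0.0691
grip_force: 0.0
```

{"api": "move_arm", "payload": {
  "rows": [
    [0,0,0,0,1],
    [0,0,0,0,1],
    [0,0,0,0,1],
    [0,0,0,0,1],
    [0,0,0,0,1],
    [0,0,0,0,1],
    [0,0,0,0,1],
    [0,0,0,0,1]
  ]
}}

```text
time: 32.35
tool_pos: [0.6867, 0.0996, 0.0414]
tool_rot: [3.141, -0.0, 1.384]
contact_force: [0.5, 0.5, 3.2]
opening: 0.0379
grip_force: 35.0
```

{"api": "move_arm", "payload": {
  "rows": [
    [0,0,5,0,1],
    [0,0,10,0,1],
    [0,0,15,0,1],
    [0,0,25,0,1],
    [0,0,30,0,1],
    [0,0,30,0,1],
    [0,0,30,0,1],
    [0,0,15,0,1],
    [0,0,0,0,1],
    [0,0,0,0,1]
  ]
}}

```text
time: 33.35
tool_pos: [0.6861, 0.0995, 0.2012]
tool_rot: [3.141, 0.0, 1.384]
contact_force: [-0.4, 0.3, -3.7]
opening: 0.0379
grip_force: 35.0
```

{"api": "move_arm", "payload": {
  "rows": [
    [-17,-13,0,0,1],
    [-36,-29,0,0.03,1],
    [-36,-29,0,0.04,1],
    [-36,-29,0,0.04,1],
    [-36,-29,0,0.04,1],
    [-36,-29,0,0.036,1],
    [-36,-29,0,0,1],
    [-18,-15,0,0,1],
    [-12,-10,0,0,1],
    [0,0,0,0,1],
    [0,0,0,0,1],
    [0,0,0,0,1]
  ]
}}

```text
time: 34.55
tool_pos: [0.4237, -0.1119, 0.2007]
tool_rot: [-3.141, -0.0, 1.57]
contact_force: [0.0, 0.4, -3.6]
opening: 0.0377
grip_force: 35.0
```

{"api": "move_arm", "payload": {
  "rows": [
    [0,0,-30,0,1],
    [0,0,-40,0,1],
    [0,0,-40,0,1],
    [0,0,-25,0,1],
    [0,0,-10,0,1],
    [0,0,-5,0,1],
    [0,0,-3,0,1],
    [0,0,0,0,1],
    [0,0,0,0,1],
    [0,0,0,0,1]
  ]
}}

```text
time: 35.55
tool_pos: [0.4239, -0.1127, 0.0489]
tool_rot: [3.14, 0.001, 1.57]
contact_force: [-0.1, -0.0, -2.9]
opening: 0.0379
grip_force: 35.0
```

Lower 6 mm, release, lift, then move to where the camera can look at the lid.

{"api": "move_arm", "payload": {
  "rows": [
    [0,0,-4,0,1],
    [0,0,-1,0,1],
    [0,0,0,0,1],
    [0,0,0,0,-0.2],
    [0,0,0,0,-0.2],
    [0,0,0,0,-0.2],
    [0,0,0,0,-0.2],
    [0,0,15,0,-0.2],
    [0,0,30,0,-0.2],
    [0,0,40,0,-0.2],
    [0,0,40,0,-0.2],
    [0,0,35,0,-0.2]
  ]
}}

```text
time: 36.75
tool_pos: [0.4234, -0.1124, 0.2053]
tool_rot: [3.14, 0.001, 1.57]
contact_force: [0.9, -0.2, 0.2]
opening: 0.055
grip_force: 0.0
```

{"api": "move_arm", "payload": {
  "rows": [
    [0,40,20,0,-0.3],
    [0,45,20,0,-0.3],
    [0,45,0,0,-0.3],
    [0,45,0,0,-0.3],
    [0,0,0,0,-0.3],
    [0,0,0,0,-0.3]
  ]
}}

```text
time: 37.35
tool_pos: [0.4231, 0.0634, 0.2432]
tool_rot: [3.141, 0.0, 1.573]
contact_force: [1.1, -0.3, 0.7]
opening: 0.0597
grip_force: 0.0
```

Run:
```python
from h import *
it,ct=grab('top'); print(pose()[:3,3])
cv2.imwrite('pics/top5.png',cv2.resize(it[130:300,250:420,::-1],None,fx=3.5,fy=3.5,interpolation=cv2.INTER_CUBIC))
```

```text
[0.42327518 0.06248758 0.24313119]
```

View pics/top5.png

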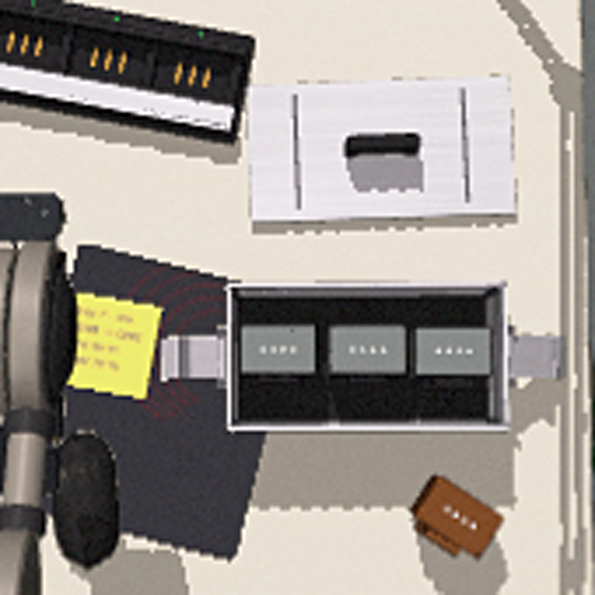

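Run:
```python
from h import *
cal=load('top')
def f(p,z): return onz(cal,(p[0]+.5)/3.5-.5+250,(p[1]+.5)/3.5-.5+130,z)[:2]
def quad(n,ps,z):
    q=np.array([f(p,z) for p in ps]); c=q.mean(0)
    d=(q[0]+q[3]-q[1]-q[2])/2; e=(q[0]+q[1]-q[2]-q[3])/2
    print(n,c.round(4),np.linalg.norm(d).round(4),np.linalg.norm(e).round(4),np.arctan2(-d[0],d[1]).round(4),np.arctan2(e[1],e[0]).round(4))
quad('lid',[(249,86),(510,75),(517,216),(252,221)],.012)
quad('bar',[(345,136),(418,133),(420,153),(346,157)],.05)
quad('rim',[(228,284),(509,283),(509,431),(228,431)],.083)
for p in [(278,349),(367,349),(453,350)]: print(f(p,.073))
```

```text
lid [ 0.5972 -0.2002] 0.2187 0.116 0.0286 0.0265
bar [ 0.5952 -0.1979] 0.0595 0.0168 0.0459 0.0631
rim [ 0.423  -0.1834] 0.2191 0.1148 0.0008 -0.0076
[ 0.42958972 -0.11298796]
[ 0.42952909 -0.18293818]
[ 0.42866559 -0.25047054]
```

{"api": "move_arm", "payload": {
  "rows": [
    [20,-40,0,0,-0.3],
    [20,-40,0,0,-0.3],
    [20,-40,0,0,-0.3],
    [20,-40,0,0.03,-0.3],
    [20,-40,0,0,-0.3],
    [20,-40,0,0,-0.3],
    [20,-40,0,0,-0.3],
    [20,-40,0,0,-0.3],
    [13,-26,0,0,-0.3],
    [0,0,0,0,-0.3],
    [0,0,0,0,-0.3],
    [0,0,0,0,-0.3]
  ]
}}

```text
time: 38.6
tool_pos: [0.5955, -0.2834, 0.2431]
tool_rot: [-3.141, -0.001, 1.599]
contact_force: [0.5, 0.4, 0.3]
opening: 0.0598
grip_force: 0.0
```

Run:
```python
from h import *
iw,cw=grab('wrist','w6.png'); s=monitor.observe(); print(s['tool_pos'],s['tool_rot'])
print(np.round(proj(cw,(.596,-.199,.05))))
```

```text
[ 0.59574666 -0.28299193  0.24340114] [ 3.14158863e+00 -2.01798743e-04  1.59980567e+00]
[323.  96.]
```

View pics/w6.png

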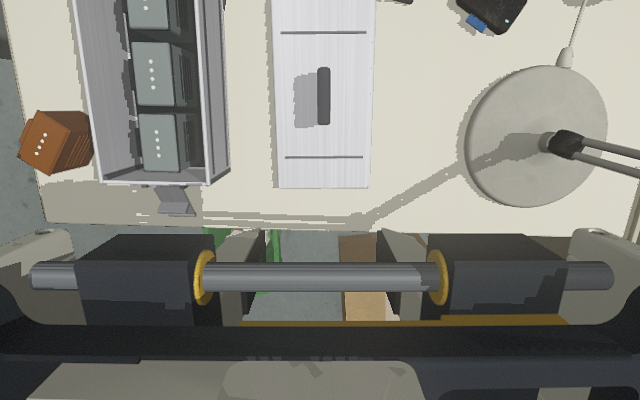

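{"api": "move_arm", "payload": {
  "rows": [
    [0,30,0,0,-0.3],
    [0,35,0,0,-0.3],
    [0,19,0,0,-0.3],
    [0,0,-40,0,-0.3],
    [0,0,-45,0,-0.3],
    [0,0,-45,0,-0.3],
    [0,0,-40,0,-0.3],
    [0,0,-25,0,-0.3],
    [0,0,-15,0,-0.3],
    [0,0,-6,0,-0.3],
    [0,0,0,0,-0.3],
    [0,0,0,0,-0.3]
  ]
}}

```text
time: 39.85
tool_pos: [0.5973, -0.1999, 0.0287]
tool_rot: [3.139, 0.001, 1.6]
contact_force: [0.1, -0.3, -0.5]
opening: 0.0598
grip_force: 0.0
```

{"api": "move_arm", "payload": {
  "rows": [
    [0,0,-3,0,-0.3],
    [0,0,0,0,1],
    [0,0,0,0,1],
    [0,0,0,0,1],
    [0,0,0,0,1],
    [0,0,0,0,1],
    [0,0,0,0,1],
    [0,0,0,0,1],
    [0,0,0,0,1],
    [0,0,0,0,1]
  ],
  "newtons": 40
}}

```text
time: 40.85
tool_pos: [0.5963, -0.1994, 0.0241]
tool_rot: [-3.142, -0.0, 1.6]
contact_force: [-0.8, -0.7, 0.7]
opening: 0.0134
grip_force: 40.0
```

{"api": "move_arm", "payload": {
  "rows": [
    [0,0,10,0,1],
    [0,0,25,0,1],
    [0,0,40,0,1],
    [0,0,40,0,1],
    [0,0,40,0,1],
    [0,0,25,0,1],
    [0,0,10,0,1],
    [0,0,0,0,1],
    [0,0,0,0,1]
  ]
}}

```text
time: 41.75
tool_pos: [0.5956, -0.1991, 0.2124]
tool_rot: [-3.139, -0.001, 1.6]
contact_force: [-0.1, -0.3, -2.8]
opening: 0.014
grip_force: 40.0
```

{"api": "move_arm", "payload": {
  "rows": [
    [-20,2,0,0,1],
    [-35,3,0,0,1],
    [-35,3,0,-0.03,1],
    [-35,3,0,0,1],
    [-30,3,0,0,1],
    [-18,3,0,0,1],
    [0,0,-40,0,1],
    [0,0,-30,0,1],
    [0,0,-15,0,1],
    [0,0,0,0,1],
    [0,0,0,0,1],
    [0,0,0,0,1]
  ]
}}

```text
time: 42.95
tool_pos: [0.4237, -0.1826, 0.1296]
tool_rot: [3.141, 0.0, 1.57]
contact_force: [-0.3, 0.7, -2.0]
opening: 0.0136
grip_force: 40.0
```

Run:
```python
from h import *
sc,_=grab('scene'); it,_=grab('top'); wr,_=grab('wrist'); s=monitor.observe(); print(s['tool_pos'],s['tool_rot'],s['opening'])
cv2.imwrite('pics/mix7.png',np.vstack([cv2.resize(wr[:,:,::-1],(480,300)),cv2.resize(sc[190:340,200:440,::-1],(480,300))]))
```

```text
[ 0.42373718 -0.18265767  0.1297953 ] [3.14021060e+00 8.59967354e-04 1.56987609e+00] 0.013807660019904694
```

View pics/mix7.png

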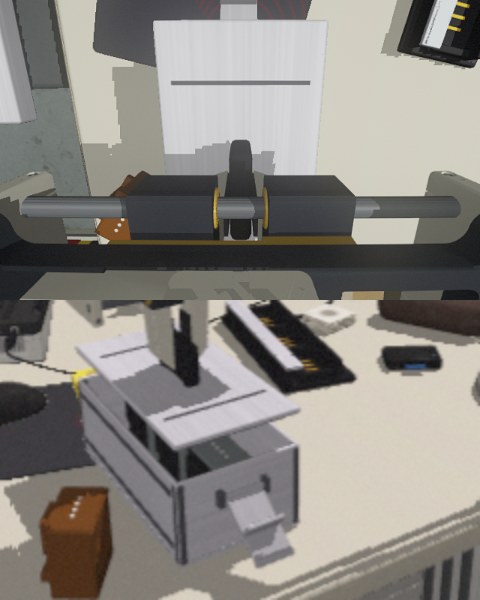

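The lid hangs level and centred over the case. Lowering it.

{"api": "move_arm", "payload": {
  "rows": [
    [0,0,-10,0,1],
    [0,0,-7,0,1],
    [0,0,-4,0,1],
    [0,0,-3,0,1],
    [0,0,-2,0,1],
    [0,0,0,0,1],
    [0,0,0,0,1]
  ]
}}

```text
time: 43.8
tool_pos: [0.4234, -0.1825, 0.1032]
tool_rot: [3.141, 0.0, 1.57]
contact_force: [-0.7, 0.5, -1.9]
opening: 0.0137
grip_force: 40.0
```

{"api": "move_arm", "payload": {
  "rows": [
    [0,0,-1,0,1],
    [0,0,-1,0,1],
    [0,0,0,0,1],
    [0,0,0,0,-0.3],
    [0,0,0,0,-0.3],
    [0,0,0,0,-0.3],
    [0,0,0,0,-0.3],
    [0,0,20,0,-0.3],
    [0,0,40,0,-0.3],
    [0,0,50,0,-0.3],
    [0,0,50,0,-0.3],
    [0,0,50,0,-0.3]
  ]
}}

```text
time: 45.0
tool_pos: [0.4229, -0.1821, 0.3133]
tool_rot: [3.141, 0.0, 1.57]
contact_force: [0.8, -0.5, 0.4]
opening: 0.0596
grip_force: 0.0
```

{"api": "move_arm", "payload": {
  "rows": [
    [0,45,0,0,-0.3],
    [0,45,0,0,-0.3],
    [0,45,0,0,-0.3],
    [0,45,0,0,-0.3],
    [0,45,0,0,-0.3],
    [0,0,0,0,-0.3],
    [0,0,0,0,-0.3],
    [0,0,0,0,-0.3]
  ]
}}

```text
time: 45.8
tool_pos: [0.4234, 0.0418, 0.3111]
tool_rot: [3.142, 0.0, 1.569]
contact_force: [0.6, -0.8, -0.3]
opening: 0.0594
grip_force: 0.0
```

Run:
```python
from h import *
sc,_=grab('scene'); it,ct=grab('top'); s=monitor.observe(); print(s['tool_pos'],s['contact_force'])
cv2.imwrite('pics/mix8.png',np.vstack([cv2.resize(it[190:265,300:412,::-1],(448,300),interpolation=cv2.INTER_CUBIC),cv2.resize(sc[200:340,216:426,::-1],(448,299))]))
```

```text
[0.4234603  0.04132643 0.31102136] [ 0.10701085  0.88172321 -0.10231869]
```

View pics/mix8.png

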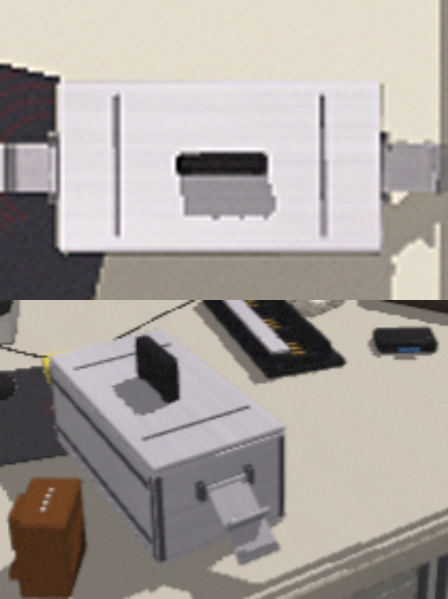

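The lid sits flush and centred (crop corners 57–381, 82–250), both clips are open and the robot is clear. Handing in.

```bash
python3 -c "
from h import *
print(workorder.hand_in())"
```

```text
the job is handed in; nothing more can be done
None
```

The job is handed in: all three packs stand on the case floor, the last pictures show the lid flat and home with both clips open, and I never touched the note block or card reader. The judge's verdict was not shown to me.

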